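Stow the drilling jig and tuck its keeper tab under the lip

TASK

Put the steel drilling jig away in its holder without picking it up: push it with a fingertip along the channel until it is fully home against the end wall. Then fold the holder's hinged metal tab down over the channel and push the tab sideways so that its free edge tucks fully beneath the retaining lip and stays there when let go. Nothing is to be gripped or lifted, and the things lying about are left where they are.

Things in the scene. Friction and masses are not known exactly. Their poses are not given: they have to be found in the camera images.
- holder: grey metal holder screwed to the bench (immovable), base plate 136 x 126 x 5 mm. Origin on the underside, mid-width of the channel; x runs along the channel to its end wall (away from the robot at yaw 0), y to the left, z up. Channel floor z = 5 mm; side walls, inner faces at y = +-28 mm, run from x = -30 to 65 mm, 22 mm high. The -x end is open; the floor runs on to x = -65 mm.
- end_wall (a point): middle of the inner face of the channel's end wall, at (60, 0, 13) mm in the holder's frame; wall top 22 mm above the bench
- jig_center (a point): centre of the drilling jig: loose pale steel block 32 (along the channel) x 50 (across) x 16 mm with holes in its top, about 0.19 kg, lying in the channel. Fully home, its centre is at x = 44 mm in the holder's frame. It starts 23 to 35 mm short of that, where it blocks the keeper rib under the tab.
- lip_edge (a point): middle of the lower inner edge of the retaining lip, at (20, -24, 32.5) mm in the holder's frame; the lip, right of the channel, is a fixed plate 4 mm thick and 40 mm long in x that overhangs from y = -43 to -24 mm; underside 32.5 mm, top 36.5 mm above the bench
- hinge_pin (a point): middle of the tab's hinge pin, which runs along the holder's x, left of the channel: at (20, 54, 28) mm in the holder's frame while tab_slide = 0. It is carried in slots in two upright ears at x = -4.5 and +44.5 mm (5 mm thick, y = 30 to 69 mm, 37 mm high).
- tab (a joint): hinge angle of the tab: 0 = folded level over the channel, 1.57 = upright, more = leaning back away from it (range -0.02 to 2.5; starts at 1.95 to 2.3). Aluminium plate 40 mm wide (x = 0 to 40 mm in the holder's frame), 3 mm thick, free edge 75 mm from the pin. Folding it takes about 1 to 2 N; let go without being tucked, it springs part of the way up again.
- tab_slide (a joint): travel of the tab's hinge pin along its slots towards the lip (holder's -y), 0 to 0.012 m. Starts at 0; takes about 3 N and stays where it is left. At 0 the folded tab's edge stops 3 mm short of the lip; at 0.012 it is 9 mm beneath it. If pushed forward before the tab is down, the tab lands on top of the lip.
- thumb_rib (a point): middle of the top of the thumb rib: a ridge 4 mm thick and 5 mm high across the tab's outer (upper, when folded) face, 56 mm from the hinge pin. A fingertip on its hinge side can push the folded tab towards the lip. On the tab's other face a keeper rib (x = 21 to 24 mm in the holder's frame, 16 mm deep) comes down behind the jig.
- tab_edge (a point): middle of the tab's free edge, at half its thickness, 75 mm from the hinge pin
- relay: bystander: plug-in relay 22 x 28 x 36 mm, beside the holder; origin under its centre
- terminal: bystander: rail terminal 40 x 48 x 10 mm, beside the holder; origin under its centre
- tape: bystander: roll of tape 61 mm across, 19 mm high, behind the holder; origin under its centre
- pouch: bystander: zip pouch 50 x 70 x 14 mm; origin under its centre
- cutter: bystander: side-cutting pliers 45 x 146 x 13 mm; origin under the centre
- meter: bystander: multimeter 140 x 68 x 43 mm; origin under its centre
Things that resemble listed ones, but are neither listed nor needed, are in the scene too. What is shaped like the part that bears jig_center but turquoise is not meant.

How it is judged:
By the outcome, as a careful person would: the job done as asked, in the order asked, and still so for the second after the job is handed in, with the robot touching nothing.
It also fails if it takes over 51 s, if anything falls off the work surface, if the arm or the gripper's body presses on something with over 40 N, if the wrist force passes 120 N, or if a joint passes its speed limit or range.

ROBOT

A 6-joint arm with a two-finger parallel gripper is mounted at the origin on a cart in front of the work surface, level with it; the furniture and walls round the work are solid. World frame = base frame: x ahead of the robot, y to its left, z up, the work surface at z = 0. Lengths are in m, angles in rad, forces in N, time in s.
With the tool pointing down it reaches from about 0.3 to 0.775 m from the base axis. Payload 14.6 kg.
Tool frame: the origin (TCP) lies at the very end of the fingers, on their centre line; the grasp point (between the pads) lies bot.grip_depth behind it (bot.grip_depth is the distance from the TCP to the grasp point, in m); z points along the fingers, y is the line along which they close (so a half turn about z gives the same grasp; the last joint's range is limited). The gripper opens to 85 mm and grips with 20 to 120 N. Pads are 22 mm wide; open, the fingers measure 114 mm over their backs; the gripper's body (76 mm by 85 mm) begins 54 mm behind the grasp point. The pads swing forward as they close: fully open they stand 13 mm farther back than shut.
Start: joints at [-1.193, 0.3, 1.521, -0, 1.321, -0.067], TCP at [0.237, -0.496, 0.231] pointing down, gripper open.
Joint ranges: [-3.03, 3.03], [-0.79, 2.21], [0.23, 2.52], [-1.04, 4.18], [0, 3.07], [-2.55, 2.55]. Speed limits (rad/s): [2.22, 2.22, 2.57, 3.14, 3.14, 3.14].

INTERFACE

Orientations are given as a 3x3 rotation matrix whose columns are the frame's x, y, z axes.
In Python, from cell import bot, snapshot, camera_info gives the robot as it stands.
- The arm moves only by the tool play_rows, never from a script. Its argument "rows" is one flat list of numbers, 5 for each row, row after row: the shift along the tool's x, y, z in cm, then the turn about the tool's z in degrees, then the closure, from 0 (fully open) to 1 (shut). In form: [tx, ty, tz, spin, fingers, tx, ty, tz, spin, fingers, ...]. A call has 1 to 5 rows; each row is the pose to reach, as a shift and turn from the pose commanded when the call began, along the tool's axes at that moment; what a row does not reach only later rows make up. A row lasts 1/8 s, in which the tool goes at most 62.5 mm and 10.7 degrees, less where a joint would pass 70% of its speed; a pose out of reach is approached as far as the arm can. A call with a gripper value outside its range is refused whole. The fingers move at their own pace and stop on an object; "grip_force" is the grip in N (left out, the last holds). Time passes only in rows, so rows that repeat a pose let the fingers close. It gives the time, the measured TCP pose, the force, the opening and the grip force at its end, in the units of the state.
- bot.sense(): the state, without advancing time (a new reading comes with each control period).
- snapshot(name): name is "scene" or "top" or "wrist"; returns the picture (420x560x3 uint8, blue, green, red); there is no depth.
- camera_info(name): a dict with "fx", "fy", "cx", "cy" (pixels), "k1" (the pictures are not rectified: a ray, as slopes to the right and down, at radius r is drawn at 1 + k1 r^2 times it, then the intrinsics apply), "R" (3x3) and "t" (3): a world point X has camera coordinates R X + t. Camera axes: x right, y down, z forward; pixel columns grow to the right and rows downward; lengths in m; the calibration is good to about 2 mm. A picture is of the moment at which its call begins: read the wrist's pose just before it. camera_info takes no time and is no camera call; for the wrist camera it gives the pose at the moment of the call.
- bot.finish_job(): hands the job in; it is judged then, once.
The state is a dict: "time_s": time; "joint_pos": joint angles; "dq": joint speeds; "effort": joint torques, N m; "tool_pos": TCP position; "tool_rot": TCP orientation; "force": force on the tool from outside, world axes, zero at the start; "ft_torque": the same for the moment, N m; "finger_gap": finger opening in m; "gripper_force": force on a finger pad.
Only numpy, scipy, OpenCV 4.12 (cv2) and the standard library are available. Lean on these libraries where they do the work, as an engineer would, in place of code of your own. Each camera call takes 0.05 s, during which the arm holds its last target. There are 200 camera calls.

## Working session

There is one attempt and no reset: what is moved stays moved. The work goes in short steps, Python scripts to look and compute and a tool call to move; the robot and the scene stay as the last step left them, time stands still between calls to the robot, and variables do not carry over. Pictures are saved under pics/ and viewed, at most 10 in all, crops included, and the job is handed in when it is done.

Besides the shell and the picture viewer there is one more tool, called after "Emit:" as a command line: name --argument value ..., lists and objects as JSON in quotes. play_rows: Moves the arm, as the interface text tells. Its arguments: {"type":"object","properties":{"rows":{"type":"array","items":{"type":"number"}},"grip_force":{"type":"number"}},"required":["rows"]}

```bash
mkdir -p pics; ls; python3 - <<'E'
from cell import bot,snapshot,camera_info
import cv2
for n in("scene","top"):
    cv2.imwrite(f"pics/{n}0.png",snapshot(n)); c=camera_info(n); print(n,c)
print(bot.sense(),bot.grip_depth)
E
```

```text
pics
scene {'fx': 418.32069223195566, 'fy': 418.32069223195566, 'cx': 287.44014055682186, 'cy': 217.9644518940897, 'k1': -0.10855756322118126, 'R': array([[-0.79454466, -0.60717153,  0.00644308],
       [-0.36131033,  0.46422939, -0.80866923],
       [ 0.48800987, -0.64485177, -0.58822833]]), 't': array([0.39037994, 0.26689981, 0.95211171])}
top {'fx': 410.56407054833755, 'fy': 410.56407054833755, 'cx': 276.46696133938224, 'cy': 208.29773353468772, 'k1': -0.07860696277649863, 'R': array([[-0.00671089, -0.99956218, -0.02881683],
       [-0.99550184,  0.00940151, -0.09427461],
       [ 0.09450425,  0.02805454, -0.99512908]]), 't': array([-0.05649042,  0.55265772,  0.98642014])}
{'time_s': 0.1, 'joint_pos': array([-1.19259684e+00,  3.00406327e-01,  1.52149200e+00,  3.72408233e-06,
        1.32074743e+00, -6.66193090e-02]), 'dq': array([ 1.38163684e-05, -1.26374866e-03, -1.15986673e-03, -7.70490553e-04,
        3.51853812e-04,  7.48258292e-04]), 'effort': array([ 3.12025273e-03, -5.44377530e+01, -3.62369621e+01, -1.28991772e-05,
        3.00993990e-03,  3.89598711e-05]), 'tool_pos': array([ 0.23657263, -0.49628838,  0.23079454]), 'tool_rot': array([[ 9.02689065e-01,  4.30293277e-01, -3.85500011e-04],
       [ 4.30293443e-01, -9.02688536e-01,  9.80006854e-04],
       [ 7.37039197e-05, -1.05051960e-03, -9.99999445e-01]]), 'force': array([ 0.03522246, -0.66095594,  1.18051871]), 'ft_torque': array([-0.00513381,  0.00652322,  0.03494858]), 'gripper_force': 0.0, 'finger_gap': 0.08524368140821488} 0.0187
```

View pics/scene0.png

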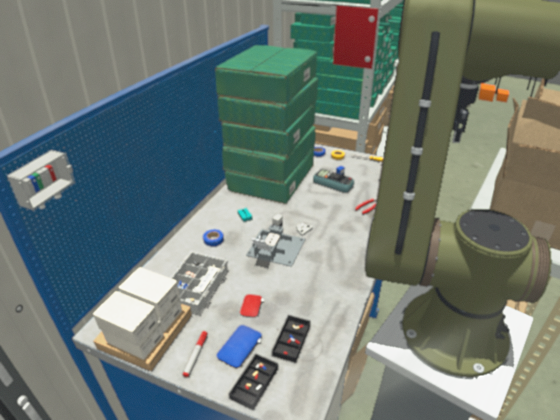

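View pics/top0.png

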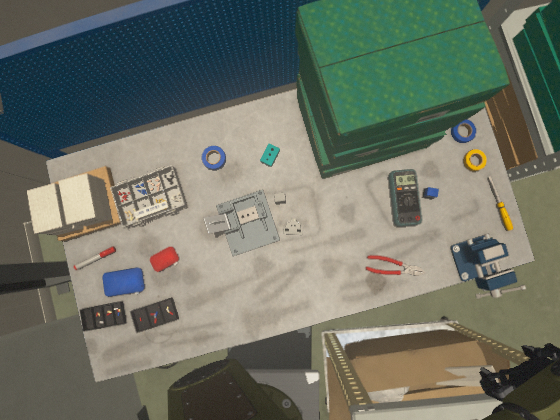

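The holder is at about (248,222) in the top view and (275,243) in the scene view. The jig could be confused with the turquoise block at top (270,155), which is the decoy, or the pale relay and terminal at (280,198) and (292,227). I'll check with a close crop.

```bash
python3 - <<'E'
import cv2
a=cv2.imread("pics/top0.png")[180:265,195:310]; b=cv2.imread("pics/scene0.png")[205:275,240:325]
a=cv2.resize(a,None,fx=6.9,fy=6.9,interpolation=cv2.INTER_CUBIC); cv2.imwrite("pics/topc.png",a)
b=cv2.resize(b,None,fx=8,fy=8,interpolation=cv2.INTER_CUBIC); cv2.imwrite("pics/scc.png",b)
E
```

```text
(no output)
```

View pics/topc.png

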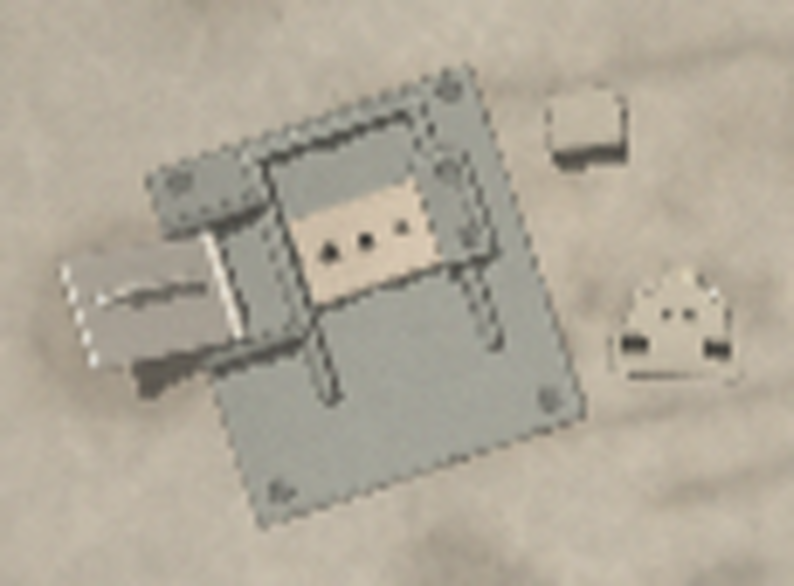

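```bash
cat > h.py <<'E'
import numpy as np,cv2
from cell import bot,snapshot,camera_info
def ray(c,px):
    K=np.array([[c['fx'],0,c['cx']],[0,c['fy'],c['cy']],[0,0,1]])
    u=cv2.undistortPoints(np.array(px,float).reshape(-1,1,2),K,np.array([c['k1'],0,0,0.])).reshape(-1,2)
    d=np.c_[u,np.ones(len(u))]@c['R']; return -c['R'].T@c['t'],d
def onz(c,px,z):
    o,d=ray(c,px); return o+d*((z-o[2])/d[:,2])[:,None]
def proj(c,X):
    p=np.atleast_2d(X)@c['R'].T+c['t'];s=p[:,:2]/p[:,2:];s=s*(1+c['k1']*(s**2).sum(1,keepdims=True))
    return s*[c['fx'],c['fy']]+[c['cx'],c['cy']]
E
python3 - <<'E'
from h import *
c=camera_info("top")
f=lambda p:np.array(p)/6.9+[195,180]-.43
P=onz(c,f([(262,527),(585,413),(470,65),(148,180)]),.005)[:,:2]
print(P.round(4)); 
for i in range(4): d=P[(i+1)%4]-P[i]; print(np.linalg.norm(d),np.degrees(np.arctan2(d[1],d[0])))
J=onz(c,f([(318,305),(438,262),(412,180),(290,222)]),.021)[:,:2];print("jig",J,J.mean(0))
print(onz(c,f([(268,165),(410,115)]),.022))
print("hinge-ish",onz(c,f([(222,285)]),.03))
w=camera_info("wrist");s=bot.sense();print(w, "\ncam",-w['R'].T@w['t']); print(s['tool_rot'].T@w['R'].T, s['tool_rot'].T@(-w['R'].T@w['t']-s['tool_pos']))
E
```

```text
[[ 0.4355  0.0502]
 [ 0.476  -0.0671]
 [ 0.6035 -0.0259]
 [ 0.5623  0.0926]]
0.12407846972645009 -70.97584418349426
0.1339827809595607 17.912860011936512
0.12541459560946705 109.18019867633046
0.1336219863579359 -161.5173607505366
jig [[ 0.51497396  0.0280515 ]
 [ 0.53006007 -0.01510687]
 [ 0.55969187 -0.00581512]
 [ 0.54493628  0.03820043]] [0.53741554 0.01133248]
[[ 0.5655242   0.04608603  0.022     ]
 [ 0.58311606 -0.00521022  0.022     ]]
hinge-ish [[0.52185016 0.06135019 0.03      ]]
{'fx': 289.42706178715844, 'fy': 289.42706178715844, 'cx': 282.6681839580823, 'cy': 210.16360385543908, 'k1': -0.04954110249924535, 'R': array([[ 0.43043286, -0.90262155, -0.00137948],
       [-0.86013323, -0.41063389,  0.30257336],
       [-0.27367569, -0.12905097, -0.9531251 ]]), 't': array([-0.54913768, -0.0399432 ,  0.37930994])} 
cam [ 0.30581833 -0.46311521  0.37285804]
[[ 1.54797240e-04 -9.53103630e-01 -3.02644093e-01]
 [ 9.99999934e-01  2.47100762e-04 -2.66700741e-04]
 [ 3.28977030e-04 -3.02644031e-01  9.53103605e-01]] [ 0.07679201 -0.00029831 -0.1420576 ]
```

The crop confirms it: the pale block with three holes at crop (365,242) lies in the channel, and the tab leans to the left. The holder yaw is about 18.5° and the origin about (0.518, 0.006). I'll move to the open end with the fingers shut.

Emit:
play_rows --rows '[22,-17,4,7,1,22,-17,4,7,1,22,-17,4,7,1,22,-17,4,7,1,22,-17,4,7,1]'

```text
time_s: 0.72
tool_pos: [0.3627, -0.2459, 0.1908]
tool_rot: [[0.948, 0.319, -0.0], [0.319, -0.948, 0.001], [-0.0, -0.001, -1.0]]
force: [-0.0, -0.8, 0.6]
finger_gap: 0.0004
gripper_force: 0.0
```

Emit:
play_rows --rows '[20,-19,4,0,1,20,-19,4,0,1,20,-19,4,0,1,20,-19,4,0,1,20,-19,4,0,1]'

```text
time_s: 1.35
tool_pos: [0.492, -0.0021, 0.1505]
tool_rot: [[0.948, 0.319, -0.001], [0.319, -0.948, 0.0], [-0.001, -0.001, -1.0]]
force: [0.9, -0.5, 0.2]
finger_gap: -0.0004
gripper_force: 0.0
```

```bash
python3 - <<'E'
from h import *
np.save("w1.npy",camera_info("wrist"),allow_pickle=True)
s=bot.sense();im=snapshot("wrist");cv2.imwrite("pics/w1.png",im);print(s['tool_pos'],s['time_s'],s['force'])
E
```

```text
[ 0.49202901 -0.00208577  0.15051705] 1.35 [ 0.91094644 -0.46144952  0.15407739]
```

View pics/w1.png

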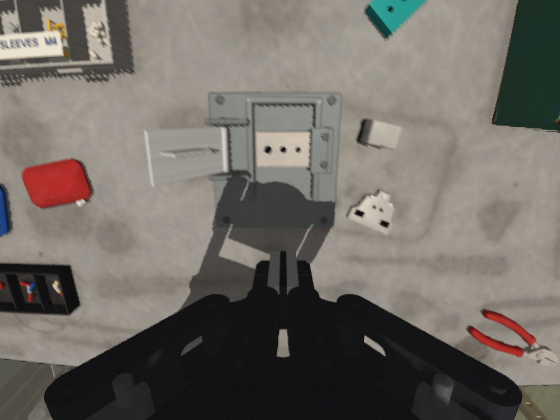

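The wrist view shows the holder nearly axis-aligned: plate corners at about (208,93), (340,93), (333,227) and (217,227), jig at (283,149), tab to the left with its edge at about (148,158), and fingertips at (283,255).

```bash
python3 - <<'E'
from h import *
c=np.load("w1.npy",allow_pickle=True).item()
yaw=np.arctan2(.319,.948);R=np.array([[np.cos(yaw),-np.sin(yaw)],[np.sin(yaw),np.cos(yaw)]])
P=onz(c,[(217,227),(333,227),(340,93),(208,93)],.005)[:,:2]
for i in range(4): d=P[(i+1)%4]-P[i]; print(np.linalg.norm(d).round(4),np.degrees(np.arctan2(d[1],d[0]))-np.degrees(yaw))
print(P.mean(0)); o=P.mean(0)-R@[.003,.006]; print("yaw",np.degrees(yaw),"origin",o)
# tip colour: jig mask
im=cv2.imread("pics/w1.png");h=cv2.cvtColor(im,cv2.COLOR_BGR2HSV)
m=cv2.inRange(im.astype('float32')[:,:,2]-im[:,:,0],22,255)*0
m=((im[:,:,2].astype(int)-im[:,:,0]>18)&(im[:,:,2]>170)).astype('uint8')*255;m[:120]=0;m[180:]=0;m[:,:240]=0;m[:,325:]=0
m=cv2.morphologyEx(m,cv2.MORPH_CLOSE,np.ones((15,15)))
k=max(cv2.findContours(m,0,2)[0],key=cv2.contourArea);r=cv2.minAreaRect(k);print(r)
J=onz(c,cv2.boxPoints(r),.021)[:,:2];print("jig holder",((J-o)@R*1000).round(1),((J.mean(0)-o)@R*1000))
s=bot.sense();print("tcp in holder",(s['tool_pos'][:2]-o)@R*1000)
W=onz(c,[(252,105),(314,105)],.022)[:,:2];print("endwall corners",(W-o)@R*1000)
E
```

```text
0.1235 -89.93238979736395
0.1334 0.09181501093344835
0.1231 89.9662359348903
0.1336 -180.0800177394839
[0.52077792 0.01664746]
yaw 18.597977790349425 origin [0.51984813 0.01000401]
((282.5, 148.5), (33.0, 53.0), 90.0)
jig holder [[ 34.8  22.1]
 [ 34.8 -26.1]
 [  4.7 -26.9]
 [  4.7  22.9]] [19.76119539 -2.01819077]
tcp in holder [-29.16761923  -1.5074138 ]
endwall corners [[ 58.14023517  24.98892282]
 [ 58.17669133 -29.87430613]]
```

Emit:
play_rows --rows '[0,0,6,0,1,0,0,11,0,1,0,0,13.3,0,1,0,0,13.8,0,1,0,0,13.8,0,1]'

```text
time_s: 2.02
tool_pos: [0.4918, -0.0048, 0.0138]
tool_rot: [[0.948, 0.317, 0.0], [0.317, -0.948, -0.0], [0.0, 0.0, -1.0]]
force: [0.0, -0.0, 0.4]
finger_gap: -0.0001
gripper_force: 0.0
```

Emit:
play_rows --rows '[1,0,0,0,1,2,0,0,0,1,2.6,0,0,0,1,3.2,0,0,0,1,3.6,0,0,0,1]'

```text
time_s: 2.65
tool_pos: [0.5258, 0.0068, 0.0133]
tool_rot: [[0.948, 0.317, -0.0], [0.317, -0.948, -0.0], [-0.0, -0.0, -1.0]]
force: [-4.0, -1.3, 3.7]
finger_gap: 0.0
gripper_force: 2.2
```

Emit:
play_rows --rows '[0.3,0,0,0,1,0.5,0,0,0,1,0.7,0,0,0,1,0.8,0,0,0,1,0.8,0,0,0,1]'

```text
time_s: 3.28
tool_pos: [0.5334, 0.0092, 0.0133]
tool_rot: [[0.948, 0.317, 0.0], [0.317, -0.948, 0.0], [0.0, 0.0, -1.0]]
force: [-0.8, -0.2, 0.2]
finger_gap: 0.0004
gripper_force: 0.7
```

Emit:
play_rows --rows '[0.1,0,0,0,1,0.2,0,0,0,1,0.3,0,0,0,1,0.3,0,0,0,1]'

```text
time_s: 3.78
tool_pos: [0.5362, 0.0102, 0.0133]
tool_rot: [[0.948, 0.317, 0.0], [0.317, -0.948, 0.0], [0.0, 0.0, -1.0]]
force: [-1.0, -0.9, 0.5]
finger_gap: 0.0002
gripper_force: 0.7
```

Emit:
play_rows --rows '[0.1,0,0,0,1,0.2,0,0,0,1,0.2,0,0,0,1]'

```text
time_s: 4.15
tool_pos: [0.5372, 0.0106, 0.0132]
tool_rot: [[0.948, 0.317, -0.002], [0.317, -0.948, -0.0], [-0.002, -0.001, -1.0]]
force: [-9.7, -4.0, 7.3]
finger_gap: 0.0002
gripper_force: 5.2
```

Emit:
play_rows --rows '[0.1,0,0,0,1,0.1,0,0,0,1]'

```text
time_s: 4.4
tool_pos: [0.5372, 0.0107, 0.0131]
tool_rot: [[0.948, 0.317, -0.005], [0.317, -0.948, -0.001], [-0.005, -0.001, -1.0]]
force: [-16.5, -5.5, 12.2]
finger_gap: 0.0001
gripper_force: 9.0
```

```bash
python3 - <<'E'
from h import *
np.save("w2.npy",camera_info("wrist"),allow_pickle=True)
im=snapshot("wrist");cv2.imwrite("pics/w2.png",im)
a=im[40:260,150:450];cv2.imwrite("pics/w2c.png",cv2.resize(a,None,fx=2.6,fy=2.6,interpolation=cv2.INTER_CUBIC))
E
```

```text
(no output)
```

View pics/w2c.png

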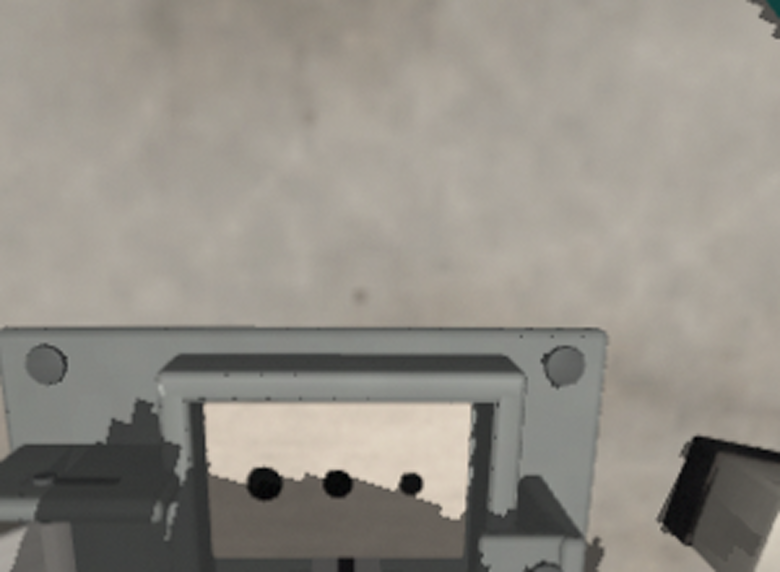

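The jig is flush against the end wall (its far edge at crop row 403 meets the wall). Next I back off, lift and go round behind the tab.

Emit:
play_rows --rows '[-1,0,0,0,1,-1,0,-6,0,1,0,0,-12,0,1,0,-5,-14,0,1,0,-11,-14,0,1]'

```text
time_s: 5.08
tool_pos: [0.5046, 0.1163, 0.1553]
tool_rot: [[0.949, 0.315, 0.005], [0.315, -0.949, 0.001], [0.005, 0.001, -1.0]]
force: [0.3, 0.7, 0.0]
finger_gap: -0.0
gripper_force: 0.0
```

Emit:
play_rows --rows '[0,-2.5,0,0,1,0,-2.5,0,0,1]'

```text
time_s: 5.32
tool_pos: [0.4958, 0.1404, 0.1534]
tool_rot: [[0.948, 0.319, 0.001], [0.319, -0.948, 0.0], [0.001, -0.0, -1.0]]
force: [1.2, 0.1, 0.3]
finger_gap: -0.0003
gripper_force: 0.0
```

```bash
python3 - <<'E'
from h import *
R=np.array([[.948,-.3175],[.3175,.948]]);o=np.array([.5372,.0107])-R@[.017,0];print(o)
s=bot.sense();print("tcp holder",(s['tool_pos'][:2]-o)@R*1000,s['tool_pos'][2],s['force'])
c=np.load("w1.npy",allow_pickle=True).item()
O,d=ray(c,[(148.5,159)])
O2=(O[:2]-o)@R;d2=d[0,:2]@R
for t in np.arange(1.9,2.36,.05):
    y,z=.054-.075*np.cos(t),.028+.075*np.sin(t);k=(z-O[2])/d[0,2];print(round(t,2),y,(O2+k*d2))
E
```

```text
[0.521084  0.0053025]
tcp holder [ 18.90549838 136.14794999] 0.1534366054149356 [1.21547332 0.09810255 0.29630668]
1.9 0.07824671751476275 [0.02123618 0.0928596 ]
1.95 0.08176356235134652 [0.02106319 0.09346672]
2.0 0.08521101274103568 [0.02086704 0.09415513]
2.05 0.08858045185325344 [0.02064822 0.09492311]
2.1 0.09186345784498931 [0.02040728 0.09576875]
2.15 0.09505182491102035 [0.02014481 0.09668993]
2.2 0.09813758379415094 [0.01986147 0.09768435]
2.25 0.10111302170420544 [0.01955797 0.09874952]
2.3 0.10397070159598683 [0.01923507 0.09988278]
2.35 0.10670348075801656 [0.01889358 0.1010813 ]
```

Emit:
play_rows --rows '[0,0,5,0,1,0,0,8,0,1,0,1.0,8,0,1,0,1.8,8,0,1,0,2.5,8,0,1]'

```text
time_s: 5.95
tool_pos: [0.5051, 0.1146, 0.0747]
tool_rot: [[0.949, 0.316, 0.002], [0.316, -0.949, 0.0], [0.002, 0.0, -1.0]]
force: [-0.3, 0.7, 1.0]
finger_gap: -0.0
gripper_force: 0.5
```

Emit:
play_rows --rows '[0,0.8,0,0,1,0,1.6,0,0,1,0,2.4,0,0,1,0,3.2,0,0,1,0,4,0,0,1]'

```text
time_s: 6.58
tool_pos: [0.5169, 0.077, 0.0732]
tool_rot: [[0.948, 0.317, -0.0], [0.317, -0.948, -0.0], [-0.0, -0.0, -1.0]]
force: [-0.3, 0.3, 1.4]
finger_gap: -0.0002
gripper_force: 0.4
```

Emit:
play_rows --rows '[0,1.1,0.05,0,1,0,2.2,0.2,0,1,0,3.1,0.6,0,1,0,3.9,1.2,0,1,0,4.5,2.0,0,1]'

```text
time_s: 7.2
tool_pos: [0.5312, 0.0343, 0.0528]
tool_rot: [[0.948, 0.317, 0.0], [0.317, -0.948, -0.0], [0.0, 0.0, -1.0]]
force: [-0.1, 0.5, 1.8]
finger_gap: 0.0
gripper_force: 0.4
```

```bash
python3 - <<'E'
from h import *
a=snapshot("scene")[195:285,225:335]; b=snapshot("wrist")[60:330,100:480]
a=cv2.resize(a,(396,324),interpolation=cv2.INTER_CUBIC);b=cv2.resize(b,(400,324))
cv2.imwrite("pics/mid.png",np.hstack([a,b]))
E
```

```text
(no output)
```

View pics/mid.png

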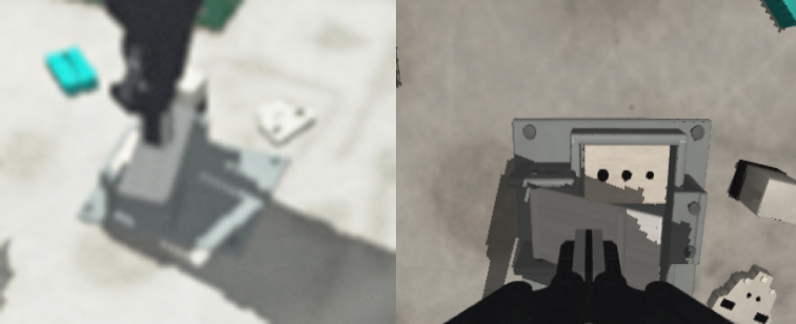

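The tab is about half folded (right panel around (600,230)) with the fingertip on its outer face at (588,235), and the jig is still home. I'll press it level.

Emit:
play_rows --rows '[0,0.5,0.8,0,1,0,0.7,1.4,0,1,0,0.8,1.9,0,1,0,0.8,2.3,0,1,0,0.8,2.4,0,1]'

```text
time_s: 7.92
tool_pos: [0.5336, 0.0272, 0.0292]
tool_rot: [[0.948, 0.317, 0.0], [0.317, -0.948, -0.0], [0.0, 0.0, -1.0]]
force: [1.0, -0.6, 1.8]
finger_gap: -0.0002
gripper_force: 1.1
```

Emit:
play_rows --rows '[0,0,0.1,0,1,0,0,0.2,0,1,0,0,0.2,0,1]'

```text
time_s: 8.3
tool_pos: [0.5339, 0.0272, 0.0282]
tool_rot: [[0.948, 0.317, 0.001], [0.317, -0.948, -0.0], [0.001, 0.0, -1.0]]
force: [-3.2, -1.5, 11.7]
finger_gap: 0.0003
gripper_force: 5.8
```

Emit:
play_rows --rows '[0,0.3,-0.05,0,1,0,0.6,-0.1,0,1,0,0.9,-0.1,0,1,0,1.2,-0.1,0,1,0,1.4,-0.1,0,1]'

```text
time_s: 8.93
tool_pos: [0.5381, 0.0141, 0.0285]
tool_rot: [[0.948, 0.317, 0.0], [0.317, -0.948, 0.0], [0.0, -0.0, -1.0]]
force: [-1.5, 3.8, 6.5]
finger_gap: -0.0
gripper_force: 2.9
```

Emit:
play_rows --rows '[0,0.2,0,0,1,0,0.4,0,0,1,0,0.6,0,0,1,0,0.6,0,0,1]'

```text
time_s: 9.43
tool_pos: [0.54, 0.0082, 0.0284]
tool_rot: [[0.948, 0.317, 0.0], [0.317, -0.948, 0.0], [0.0, 0.0, -1.0]]
force: [-0.6, 1.2, 4.7]
finger_gap: -0.0001
gripper_force: 2.5
```

Emit:
play_rows --rows '[0,0.2,0,0,1,0,0.3,0,0,1,0,0.4,0,0,1,0,0.4,0,0,1]'

```text
time_s: 9.93
tool_pos: [0.5405, 0.0064, 0.0281]
tool_rot: [[0.948, 0.317, -0.002], [0.317, -0.948, 0.003], [-0.001, -0.003, -1.0]]
force: [-5.4, 18.4, 6.6]
finger_gap: -0.0
gripper_force: 11.4
```

Emit:
play_rows --rows '[0,0.2,0,0,1,0,0.3,0,0,1,0,0.3,0,0,1]'

```text
time_s: 10.3
tool_pos: [0.5405, 0.0057, 0.0277]
tool_rot: [[0.948, 0.318, -0.004], [0.318, -0.948, 0.006], [-0.002, -0.007, -1.0]]
force: [-9.6, 37.3, 9.6]
finger_gap: -0.0004
gripper_force: 21.7
```

Emit:
play_rows --rows '[0,-0.4,-0.2,0,1,0,-0.5,-0.6,0,1,0,-0.6,-4,0,1,0,-0.6,-9,0,1,-5,-0.6,-13,0,1]'

```text
time_s: 10.92
tool_pos: [0.4947, -0.0084, 0.1589]
tool_rot: [[0.948, 0.318, 0.002], [0.318, -0.948, -0.001], [0.001, 0.001, -1.0]]
force: [0.5, -0.9, 0.2]
finger_gap: 0.0003
gripper_force: 0.0
```

Emit:
play_rows --rows '[-4,0,0,0,1,-4,0,0,0,1]'

```text
time_s: 11.18
tool_pos: [0.4545, -0.0217, 0.1577]
tool_rot: [[0.949, 0.316, 0.0], [0.316, -0.949, -0.001], [0.0, 0.001, -1.0]]
force: [-0.5, 0.6, -0.2]
finger_gap: -0.0
gripper_force: 0.0
```

```bash
python3 - <<'E'
from h import *
c=camera_info("wrist");im=snapshot("wrist");cv2.imwrite("pics/w3.png",im)
R=np.array([[.948,-.3175],[.3175,.948]]);o=np.array([.5211,.0053])
H=lambda x,y,z:np.r_[o+R@[x/1e3,y/1e3],z/1e3]
p=proj(c,[H(20,-9,34.5),H(20,-14,34.5),H(20,-24,36.5),H(20,42,28),H(60,0,21)]);print(p.round(0))
q=proj(c,[H(20,5,29)])[0].astype(int);x0,y0=max(q[0]-95,0),max(q[1]-70,0)
print(x0,y0,bot.sense()['tool_pos'])
cv2.imwrite("pics/w3c.png",cv2.resize(im[y0:y0+145,x0:x0+195],None,fx=4,fy=4,interpolation=cv2.INTER_CUBIC))
E
```

```text
[[288. 101.]
 [294. 101.]
 [306. 101.]
 [230. 101.]
 [278.  54.]]
177 31 [ 0.45566243 -0.02137585  0.15763603]
```

View pics/w3c.png

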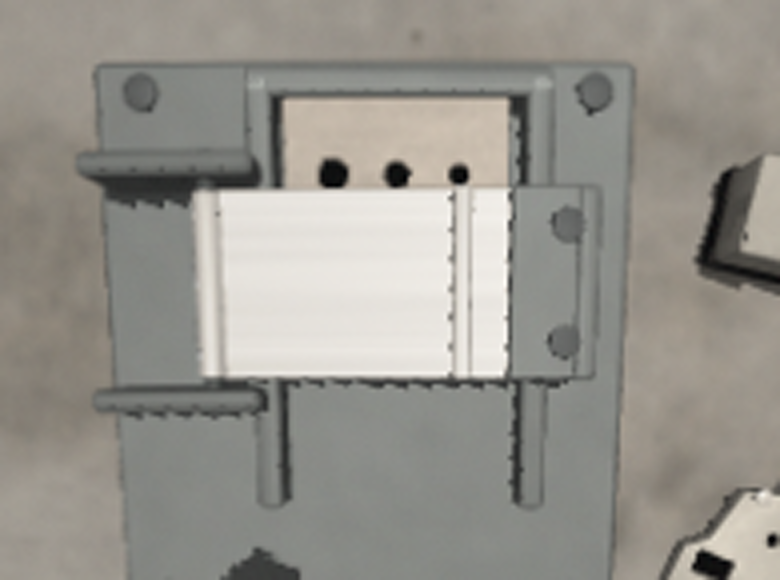

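The tab lies flat. Its rib, at crop x=462, is about 10 mm from the lip edge at x=512, so the slide is at full travel and the free edge is beneath the lip. The jig is flush with the end wall at row 97.

```bash
python3 -c "
from cell import bot
print(bot.finish_job())"
```

```text
the job is handed in; nothing more can be done
None
```

The job is done and handed in at about 11 s: the jig is fully home against the end wall, and the tab is folded down with its free edge tucked under the lip, where it stayed after I let go.

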